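# Rebuild the insulated terminal on the test box

## Robot

A 6-joint arm with a two-finger parallel gripper is mounted at the origin on the work surface. World frame = base frame: x ahead of the robot, y to its left, z up, the work surface at z = 0. Lengths are in m, angles in rad, forces in N, time in s.
With the tool pointing down it reaches from about 0.425 to 0.95 m from the base axis. Payload 3.5 kg.
Tool frame: the origin (TCP) lies on the centre line of the jaws, within the pads' length; the fingertips stand tip_extent ahead of it and the grasp point (between the pads) lies 2 mm behind it (tip_extent is the distance from the TCP to the fingertips, in m); z points along the fingers, y is the direction in which the jaws open and shut (so a half turn about z gives the same grasp; the last joint's range is limited). The gripper opens to 85 mm and grips with 20 to 120 N. Pads are 22 mm wide; open, the fingers measure 114 mm over their backs; the gripper's body (76 mm by 85 mm) begins 54 mm behind the grasp point. The pads swing forward as they close: fully open they stand 13 mm farther back than shut.
Start: joints at [-1.307, 0.286, 1.577, -0, 1.279, -0.15], TCP at [0.271, -0.618, 0.248] pointing down, gripper open.
Joint ranges: [-2.77, 2.77], [-0.9, 2.22], [0.21, 2.48], [-1.53, 4.67], [0.24, 2.81], [-2.84, 2.84]. Speed limits (rad/s): [2.79, 2.79, 3.14, 3.14, 3.14, 3.14].

## Interface

Orientations are given as a unit quaternion [x, y, z, w].
In Python, from plant import * gives the robot as it stands.
- The arm moves only by the shell command python3 -m crank 'ROWS' [FORCE]. ROWS is JSON, a list of rows, each a list of 7 numbers: the gripper's target within -1 to 1 (shut at 1, half-way at 0, fully open at -1), then the shift along the tool's x, y, z in cm, then the turn, a rotation vector about the tool's x, y, z in degrees. In form: [[fingers, tx, ty, tz, wx, wy, wz], ...]. A call has 1 to 5 rows; each row shifts and turns the commanded pose from where the row before left it, along the tool's axes as they then stand; what a row does not reach is not made up. A row lasts 1/10 s, in which the tool goes at most 50 mm and 8.59 degrees, less where a joint would pass 70% of its speed; a pose out of reach is approached as far as the arm can. A call is refused whole if a number of a shift passes 5 or a number of a turn 8.59, either way. A call with a gripper value outside its range is refused whole. The fingers move at their own pace and stop on an object; FORCE is the grip in N (left out, the last holds). Time passes only in rows, so rows that do not move let the fingers close. It gives the time, the measured TCP pose, the force and the opening at its end, in the units of the state.
- get_state(): the state, without advancing time (a new reading comes with each control period).
- read_camera(name): name is "scene" or "top" or "wrist"; returns a dict with "color" (384x512x3 uint8, red, green, blue), "vfov" (degrees; the focal length in pixels is half the picture's height over the tangent of half this angle, whatever the lens; pixels are square), "cx", "cy" (the principal point, pixels), "cam_to_world" (4x4, takes a point from camera to world coordinates). Camera axes: x right, y up, looking along -z (the intrinsics and any distortion apply to the point x, -y, -z); pixel columns grow to the right and rows downward; lengths in m; the calibration is good to about 2 mm. A picture is of the moment at which its call begins. There is no depth.
- sign_off(): hands the job in, once; it reports no verdict.
Trained networks look in the newest picture that a camera, given by its name, has taken for a name from the list of things; names that differ only in an ending like _2 or _b are one class to them, and where a whole thing is asked for, a point or a joint stands for the part that bears it (a point fixed in the world has none). Each returns a list of dicts, best first, with "p" (0 to 1); they miss things now and then, are a little off and sometimes report something else, mostly with a low value. They report only what shows in the picture. A call takes as long as a camera call. They do not tell look-alikes from the thing itself.
- trace(thing, camera): "pixels" (384x512 bool, what is visible of it) and "location" ([column, row] in pixels, amid what is visible of it).
- place_of(thing, camera): "location" ([column, row] in pixels: a listed point, or the origin of a listed thing).
The state is a dict: "time": time; "qpos": joint angles; "dq": joint speeds; "joint_efforts": joint torques, N m; "eef_pos": TCP position; "tcp_rot": TCP orientation; "contact_force": force on the tool from outside, world axes, zero at the start; "wrist_torque": the same for the moment, N m; "opening": opening from 0.0 (shut) to 1.0 (fully open).
Only numpy, scipy, OpenCV 4.12 (cv2) and the standard library are available. Lean on these libraries where they do the work, as an engineer would, in place of code of your own. Each camera call takes 0.05 s, during which the arm holds its last target.

## Task

Rebuild the porcelain terminal on the steel test box: set the loose bell gently over the stud so that it nests fully home over the bell fixed there and let go of it, then press the brass snap cap onto the stud until it clicks. After the click keep pressing, and finish like that: gripper still on the cap, pushing it firmly down onto the porcelain, not let go. Do not push the black button, and leave the car, gears and spool where they are.

Things in the scene. Friction and masses are not known exactly. Their poses are not given: they have to be found in the camera images.
- bell: loose white porcelain bell, open below: conical skirt 54 mm across at the rim, 34 mm at 30 mm height, then a straight neck 26 mm across from 30 to 46 mm height (grip the neck); 18.6 mm bore right through. Hollow, walls 5 mm; the crown's underside, which lands on the fixed bell's top, is 27 mm above the rim. About 90 g. Origin: centre of the rim plane, z up. Starts standing on its rim on the tray.
- cap: the snap cap: a knurled brass cap, 27 mm across and 26 mm high, closed flat top, open below with a 12.8 mm throat. About 50 g. Origin: centre of its open underside, z up along the axis. Starts standing open side down on the tray.
- test_box: grey steel test box, 150 mm (x) by 230 mm (y) by 55 mm high, fixed on the tray. Origin: centre of its underside, z up. On its lid the terminal post stands at x 0, y -55 mm; the black button at x -35, y +62 mm, top 22 mm above the lid. A fixed bell of the same shape as the loose one already stands on the lid around the post, its top 46 mm above the lid.
- stud_tip (a point): the very tip of the steel stud, on the post's axis, 138 mm above the tray, z up. The stud is 5 mm across at the tip, widens to 10 mm within 5 mm, and 20 mm below the tip becomes a 15.6 mm shank. Four sprung steel balls stand out of it to 16 mm across, 10.6 mm below the tip.
- bell_home (a point): the point on the post's axis where the loose bell's origin lies when it is nested home, 74 mm above the tray: 19 mm above the fixed bell's own rim, 64 mm below the stud tip.
- cap_home (a point): where the cap's origin lies when home: on the post's axis, 120 mm above the tray, level with the nested bell's top, 18 mm below the stud tip. On its way down the cap meets the balls 9 mm above this point, needs about 10 to 12 N to pass them, clicks (force drops, the balls even pull it down) 5 mm above it, then lands hard on the bell. The final push is well judged at 5 to 20 N.
- button (a joint): travel of the black push button on the box's lid (26 mm across), 0 = out, 0.006 m = fully pushed. Leave it out.
- spool: bystander: an empty wooden spool, flanges 42 mm across, 44 mm high, upright on the tray. Origin: centre of its underside.
- gear_large: bystander: bronze spur gear, 78 mm across, 17 mm high with its hub, lying flat. Origin: centre of its underside.
- gear_small: bystander: bronze spur gear, 56 mm across, 17 mm high with its hub, lying flat. Origin: centre of its underside.
- car: bystander: green tin racing car, 211 mm long along its x, 112 mm wide, 77 mm high, on its wheels. Origin: on the tray under the middle of the car.
There are look-alikes about, which are no part of the job. There is more than one size of the bell; the job needs the smallest.

How it is judged:
On the way, in this order (a step that is already met when the one before it is completed fails the run):
1. the loose bell is nested home on the fixed bell, upright and let go (horizontal distance between bell and bell_home below 0.003 m and z of bell in the frame of bell_home below 0.002 m and angle between bell's own z axis and vertical below 0.06 rad and not (contact force between the fingers and bell above 0.05 N)), for 0.2 s.
2. the cap has clicked past the balls and is home on the bell (horizontal distance between cap and cap_home below 0.003 m and z of cap in the frame of cap_home below 0.002 m and angle between cap's own z axis and vertical below 0.08 rad), for 0.2 s.
At the end, for the whole second after the job is handed in: Bell nested home (3 mm of the axis, at most 2 mm high, tilt under 0.06 rad); cap past the balls and home on it (3 mm, at most 2 mm high, tilt under 0.08 rad); fingers still on the cap, pressing it onto the bell with over 3 N through the last second; button out (all of step 2 and horizontal distance between bell and bell_home below 0.003 m and z of bell in the frame of bell_home below 0.002 m and angle between bell's own z axis and vertical below 0.06 rad and z of cap in the frame of cap_home above -0.003 m and contact force between cap and bell above 3 N and contact force between the fingers and cap above 1 N and value of joint button below 0.002 m); the arm keeps its last pose, push and grip.
It fails at once if the black button is pushed in (2 mm or more) (value of joint button above 0.002 m).
It fails at once if the porcelain bell is dropped (falls free of the fingers faster than 0.45 m/s, a drop of about 10 mm) (linear speed of bell above 0.45 m/s and not (contact force between the fingers and bell above 0.02 N)).
It fails at once if the car, a gear or the spool is shifted by more than 25 mm (distance of any of car, gear_large, gear_small, spool from where it was at the start of the episode above 0.025 m).
It also fails if it takes over 48 s, if anything falls off the work surface, if the arm or the gripper's body presses on something with over 40 N, if the wrist force passes 120 N, or if a joint passes its speed limit or range.

## Working session

There is one attempt and no reset: what is moved stays moved. The work goes in short steps, Python scripts to look and compute and a shell command to move; the robot and the scene stay as the last step left them, time stands still between calls to the robot, and variables do not carry over. Pictures are saved under pics/ and viewed, and the job is handed in when it is done.

```bash
mkdir -p pics; ls; python3 - <<'E'
from plant import *
import cv2,numpy as np
print(get_state())
for n in ["scene","top","wrist"]:
    r=read_camera(n); cv2.imwrite(f"pics/{n}0.png",r["color"][:,:,::-1]); print(n,r["vfov"],r["cx"],r["cy"],[k for k in r]);print(np.round(r["cam_to_world"],4).tolist())
    for t in ["bell","cap","test_box","stud_tip","bell_home","cap_home","button","spool","gear_large","gear_small","car"]:
        print(t,[(round(d["p"],2),np.round(d["location"],1).tolist()) for d in place_of(t,n)][:4])
E
```

```text
pics
{'time': 0.0, 'qpos': array([-1.30699876e+00,  2.87179799e-01,  1.57819319e+00, -1.90262021e-05,
        1.27859822e+00, -1.50023106e-01]), 'dq': array([ 0.00189567,  0.0004635 ,  0.00117284,  0.00111747,  0.00083082,
       -0.00086012]), 'joint_efforts': array([-1.08464075e-03, -4.05986595e+01, -2.92627305e+01, -1.57186714e-04,
        5.83617380e-03,  5.68864166e-06]), 'eef_pos': array([ 0.27126881, -0.61741064,  0.24692894]), 'tcp_rot': array([ 9.78669059e-01,  2.05439669e-01, -7.67101053e-05, -1.18683617e-03]), 'contact_force': array([-0.34817896, -0.58542439,  0.22252041]), 'wrist_torque': array([-0.02291583,  0.01340693,  0.04271907]), 'opening': 0.9976492095820009}
scene 43.02940778600501 254.98561597072734 195.53063344117385 ['color', 'vfov', 'cx', 'cy', 'cam_to_world']
[[0.2489, -0.8042, 0.5397, 1.1309], [0.9684, 0.1989, -0.1502, -0.1513], [0.0134, 0.56, 0.8284, 1.0294], [0.0, 0.0, 0.0, 1.0]]
bell [(0.95, [113.2, 250.4]), (0.94, [253.1, 190.0]), (0.72, [190.9, 257.7])]
cap [(0.7, [211.5, 199.5])]
test_box [(0.84, [304.4, 243.5])]
stud_tip [(0.84, [283.4, 217.1])]
bell_home [(0.72, [283.2, 233.6])]
cap_home [(0.86, [287.3, 220.3])]Traceback (most recent call last):
  File "<stdin>", line 7, in <module>
ValueError: it knows: bell, bell_home, cap, cap_home, car, gear_large, gear_small, spool, stud_tip, test_box
```

```bash
python3 - <<'E'
from plant import *
import cv2,numpy as np
for n in ["scene","top","wrist"]:
    r=read_camera(n); cv2.imwrite(f"pics/{n}1.png",r["color"][:,:,::-1]); print(n,r["vfov"],r["cx"],r["cy"]);print(np.round(r["cam_to_world"],4).tolist())
    for t in ["bell","cap","test_box","stud_tip","bell_home","cap_home","spool","gear_large","gear_small","car"]:
        print(t,[(round(d["p"],2),np.round(d["location"],1).tolist()) for d in place_of(t,n)][:5])
E
```

```text
scene 43.02940778600501 254.98561597072734 195.53063344117385
[[0.2489, -0.8042, 0.5397, 1.1309], [0.9684, 0.1989, -0.1502, -0.1513], [0.0134, 0.56, 0.8284, 1.0294], [0.0, 0.0, 0.0, 1.0]]
bell [(0.77, [252.6, 191.1]), (0.68, [194.2, 260.4])]
cap [(0.47, [209.9, 201.1])]
test_box [(0.96, [300.0, 244.9])]
stud_tip [(0.97, [283.1, 215.6]), (0.42, [278.7, 234.2])]
bell_home [(0.95, [281.5, 233.4])]
cap_home [(0.56, [282.4, 222.6])]
spool [(0.58, [157.4, 220.4])]
gear_large [(0.64, [133.6, 304.0])]
gear_small [(0.77, [196.6, 320.2])]
car [(0.68, [351.3, 135.0])]
top 42.02228476847811 253.7965976700458 187.36572483931474
[[-0.0278, 0.9977, -0.0624, 0.4581], [-0.9996, -0.0276, 0.0045, 0.009], [0.0028, 0.0625, 0.998, 1.6029], [0.0, 0.0, 0.0, 1.0]]
bell [(0.91, [245.3, 219.7]), (0.85, [354.8, 190.7]), (0.62, [236.1, 168.3]), (0.61, [300.4, 174.7])]
cap [(0.57, [281.6, 223.4])]
test_box [(0.95, [216.7, 168.6])]
stud_tip [(0.69, [236.9, 165.0])]
bell_home [(0.8, [236.2, 168.7])]
cap_home [(0.91, [234.9, 164.3])]
spool [(0.5, [322.3, 214.6]), (0.46, [280.6, 224.7])]
gear_large [(0.98, [345.0, 151.3]), (0.4, [279.6, 220.3])]
gear_small [(0.46, [238.7, 162.9])]
car [(0.56, [149.5, 264.6])]
wrist 67.67784212920168 260.04467637766146 186.9365686699923
[[0.4025, 0.8685, 0.2892, 0.3462], [-0.9154, 0.3817, 0.1276, -0.5847], [0.0004, -0.3161, 0.9487, 0.3729], [0.0, 0.0, 0.0, 1.0]]
bell []
cap []
test_box []
stud_tip []
bell_home []
cap_home []
spool []
gear_large []
gear_small []
car []
```

View pics/scene0.png

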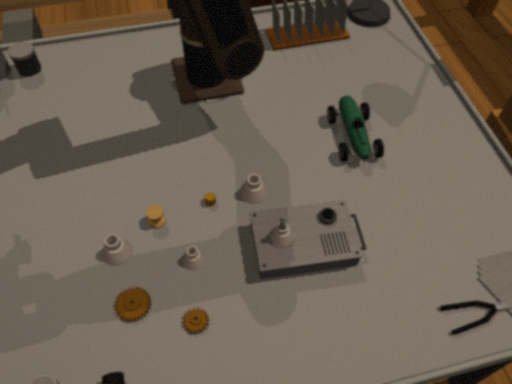

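```bash
ls pics
```

```text
scene0.png
scene1.png
top1.png
wrist1.png
```

View pics/top1.png

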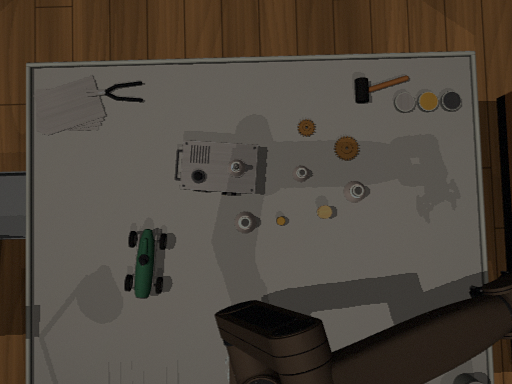

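View pics/wrist1.png

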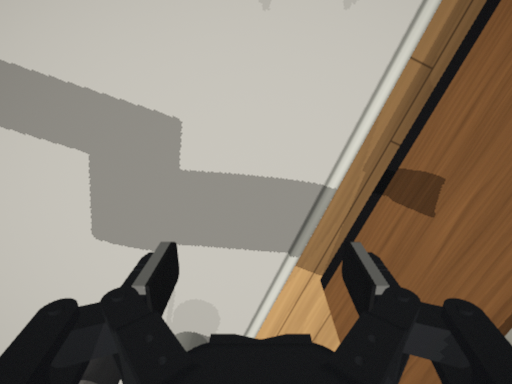

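The scene picture shows three loose bells, at (116,248), (253,187) and (193,258). In the top picture they are at (355,191), (245,222) and (301,173). The one at scene (193,258) looks smallest. The cap is at scene (210,199) / top (281,221), and the spool at scene (157,216) could be confused with it. Next I'll triangulate and check a crop.

```bash
cat > h.py <<'E'
from plant import *
import cv2,numpy as np
def ray(r,p):
    f=192/np.tan(np.radians(r["vfov"])/2); d=np.array([(p[0]-r["cx"])/f,-(p[1]-r["cy"])/f,-1.])
    M=np.array(r["cam_to_world"]); return M[:3,3],M[:3,:3]@d
def onz(r,p,z):
    o,d=ray(r,p); return o+d*(z-o[2])/d[2]
def proj(r,X):
    M=np.array(r["cam_to_world"]); c=M[:3,:3].T@(np.array(X)-M[:3,3]); f=192/np.tan(np.radians(r["vfov"])/2)
    return np.array([r["cx"]+f*c[0]/-c[2], r["cy"]-f*c[1]/-c[2]])
def tri(a,b):
    A=[];B=[]
    for o,d in (a,b):
        d=d/np.linalg.norm(d);P=np.eye(3)-np.outer(d,d);A.append(P);B.append(P@o)
    return np.linalg.lstsq(np.vstack(A),np.hstack(B),rcond=None)[0]
E
python3 - <<'E'
from h import *
s=read_camera("scene");
Ls={t:trace(t,"scene") for t in ["bell","cap","spool"]}
S={t:place_of(t,"scene") for t in ["stud_tip","bell_home","cap_home","gear_large","gear_small","car","spool","test_box"]}
t=read_camera("top")
Lt={k:trace(k,"top") for k in ["bell","cap","spool"]}
T={k:place_of(k,"top") for k in S}
for n,r,L in (("scene",s,Ls),("top",t,Lt)):
  for k in L:
    for d in L[k]:
        ys,xs=np.where(d["pixels"]); print(n,k,round(d["p"],2),np.round(d["location"]),"area",len(xs),"bbox",xs.min(),xs.max(),ys.min(),ys.max(),"xy@z.02",onz(r,d["location"],.02)[:2].round(3))
for k in S:
  for a in S[k][:1]:
    for b in T[k][:1]: print(k,tri(ray(s,a["location"]),ray(t,b["location"])).round(4),round(a["p"],2),round(b["p"],2))
c=s["color"][140:340,80:320]; cv2.imwrite("pics/c1.png",cv2.resize(c[:,:,::-1],None,fx=3,fy=3,interpolation=cv2.INTER_CUBIC))
c=t["color"][110:250,160:380]; cv2.imwrite("pics/c2.png",cv2.resize(c[:,:,::-1],None,fx=3.5,fy=3.5,interpolation=cv2.INTER_CUBIC))
E
```

```text
scene bell 0.84 [252. 190.] area 566 bbox 240 265 174 203 xy@z.02 [0.454 0.03 ]
scene bell 0.77 [194. 260.] area 400 bbox 182 204 247 269 xy@z.02 [ 0.611 -0.149]
scene bell 0.75 [114. 250.] area 692 bbox 102 130 234 264 xy@z.02 [ 0.543 -0.324]
scene bell 0.35 [197. 320.] area 510 bbox 183 208 307 332 xy@z.02 [ 0.755 -0.168]
scene cap 0.48 [210. 199.] area 127 bbox 204 215 192 205 xy@z.02 [ 0.457 -0.079]
scene spool 0.81 [153. 215.] area 338 bbox 146 164 205 227 xy@z.02 [ 0.47  -0.223]
top bell 0.9 [354. 194.] area 295 bbox 345 363 181 202 xy@z.02 [ 0.529 -0.314]
top bell 0.56 [300. 178.] area 211 bbox 293 309 166 181 xy@z.02 [ 0.584 -0.145]
top bell 0.56 [246. 220.] area 345 bbox 234 255 212 233 xy@z.02 [0.455 0.029]
top cap 0.61 [280. 225.] area 66 bbox 276 284 217 225 xy@z.02 [ 0.436 -0.077]
top spool 0.62 [323. 215.] area 174 bbox 316 331 205 218 xy@z.02 [ 0.464 -0.216]
stud_tip [0.6226 0.0507 0.1405] 0.91 0.62
bell_home [0.6107 0.0604 0.0643] 0.6 0.76
cap_home [0.624  0.0526 0.1283] 0.91 0.61
gear_large [ 0.6753 -0.2929  0.0035] 0.81 0.87
gear_small [ 0.7462 -0.1748  0.0152] 0.71 0.61
car [0.3299 0.348  0.0094] 0.59 0.92
spool [ 0.4704 -0.2124 -0.0057] 0.56 0.73
test_box [0.6304 0.1117 0.0023] 0.85 0.76
```

View pics/c1.png

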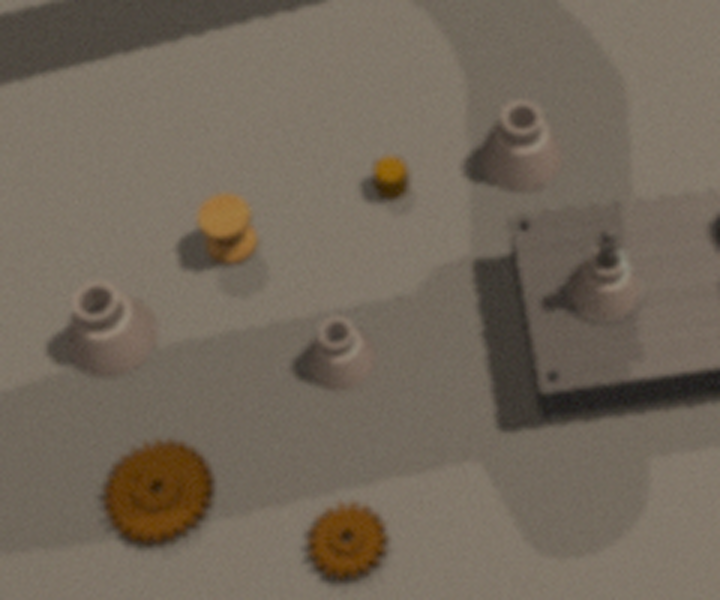

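View pics/c2.png

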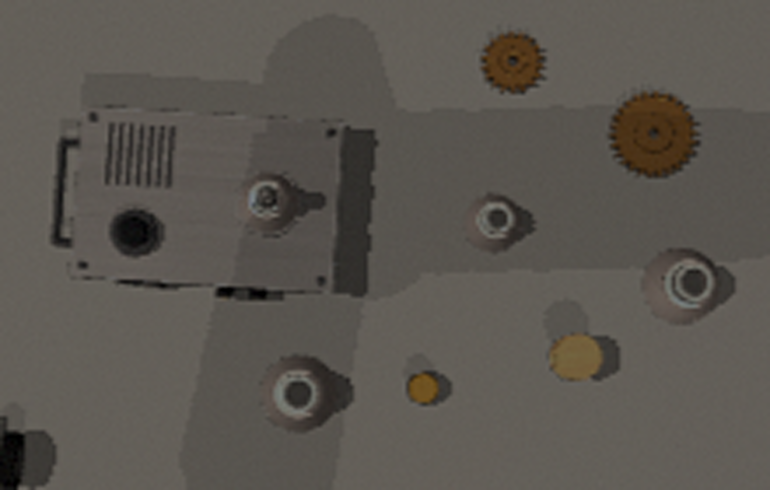

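The crop settles it: the bell at scene (192,251) / top (302,172) is clearly smaller than the other two and matches the fixed one. The cap is the small brass cylinder at scene (210,195) / top (281,221).

```bash
python3 - <<'E'
from h import *
import plant
print([n for n in dir(plant) if not n.startswith('_')])
try: print(plant.tip_extent)
except Exception as e: print(e)
s=read_camera("scene");t=read_camera("top")
for n,a,b,z in (("bell",(192.3,250.7),(302,172.3),.046),("cap",(210,194.7),(281.1,220.9),.026),("tip",(282.3,219.7),(236,166.9),.138)):
    print(n,onz(s,a,z).round(4),onz(t,b,z).round(4),tri(ray(s,a),ray(t,b)).round(4))
E
python3 -m crank '[[-1,4,-2.45,0,0,0,0],[-1,4,-2.45,0,0,0,0],[-1,4,-2.45,0,0,0,0],[-1,4,-2.45,0,0,0,0]]' 60
```

```text
['Unreachable', 'get_state', 'place_of', 'read_camera', 'sign_off', 'tip_extent', 'trace']
0.017
bell [ 0.6019 -0.148   0.046 ] [ 0.5984 -0.15    0.046 ] [ 0.599  -0.1492  0.0411]
cap [ 0.4479 -0.0773  0.026 ] [ 0.4485 -0.0811  0.026 ] [ 0.4488 -0.0792  0.028 ]
tip [0.6246 0.0515 0.138 ] [0.6114 0.0531 0.138 ] [0.6137 0.0547 0.1192]
time: 3.7
eef_pos: [0.3792, -0.4625, 0.2484]
tcp_rot: [0.979, 0.205, 0.0, 0.0]
contact_force: [0.4, 1.3, -1.0]
opening: 0.999
```

```bash
python3 -m crank '[[-1,4,-2.45,0,0,0,0],[-1,4,-2.45,0,0,0,0],[-1,4,-2.45,0,0,0,0],[-1,4,-2.45,0,0,0,0],[-1,4,-2.45,0,0,0,0]]' && python3 -m crank '[[-1,4,-2.45,0,0,0,0],[-1,3.5,-2.5,0,0,0,0],[-1,0,0,1,0,0,7.9],[-1,0,0,2,0,0,7.9],[-1,0,0,2,0,0,7.9]]'
```

```text
time: 4.2
eef_pos: [0.5133, -0.2697, 0.2487]
tcp_rot: [0.979, 0.205, 0.0, 0.0]
contact_force: [1.6, 0.2, 0.3]
opening: 0.996
time: 4.7
eef_pos: [0.5618, -0.1954, 0.1985]
tcp_rot: [1.0, -0.002, 0.001, 0.0]
contact_force: [0.4, -0.3, -0.6]
opening: 0.998
```

```bash
python3 -m crank '[[-1,0,0,0,0,0,0],[-1,0,0,0,0,0,0]]'; cat > w.py <<'E'
from h import *
import sys
s=get_state();r=read_camera("wrist");print(s["eef_pos"].round(4),s["tcp_rot"].round(4));print("f",192/np.tan(np.radians(r["vfov"])/2),np.array(r["cam_to_world"]).round(4).tolist())
cv2.imwrite("pics/"+sys.argv[1],r["color"][:,:,::-1])
E
python3 w.py w2.png
```

```text
time: 4.9
eef_pos: [0.5611, -0.1959, 0.1984]
tcp_rot: [1.0, 0.002, -0.0, -0.0]
contact_force: [-0.1, -0.6, 0.7]
opening: 0.997
[ 0.5611 -0.1959  0.1984] [ 1.0e+00  1.5e-03 -2.0e-04 -1.0e-04]
f 286.38514717463204 [[0.0034, 0.9486, 0.3165, 0.6428], [-1.0, 0.0033, 0.0011, -0.195], [0.0, -0.3165, 0.9486, 0.3229], [0.0, 0.0, 0.0, 1.0]]
```

View pics/w2.png

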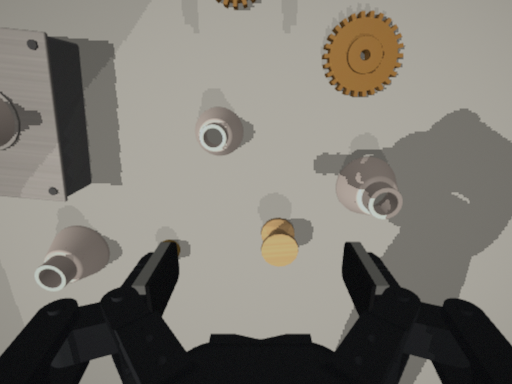

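The wrist picture shows the small bell's neck ring at (213,136). The spool is at (280,248), the medium bell at (55,272) and the large bell at (383,203). The cap is half hidden at (172,246).

```bash
python3 - <<'E'
from h import *
s=get_state();r=read_camera("wrist")
c=r["color"][90:170,170:260];cv2.imwrite("pics/c3.png",cv2.resize(c[:,:,::-1],None,fx=6,fy=6,interpolation=cv2.INTER_CUBIC))
for p in ((213.5,135.5),): print(onz(r,p,.046), onz(r,p,.046)-s["eef_pos"])
E
```

```text
[ 0.60299418 -0.1507742   0.046     ] [ 0.04142321  0.04547039 -0.15337971]
```

View pics/c3.png

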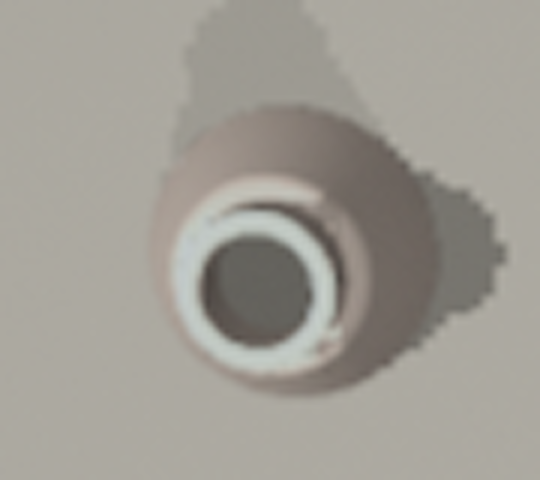

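```bash
python3 -m crank '[[-1,1.9,-2.2,2,0,0,0],[-1,2,-2.3,2,0,0,0],[-1,0,0,3,0,0,0],[-1,0,0,2,0,0,0],[-1,0,0,0,0,0,0]]'; python3 w.py w3.png
```

```text
time: 5.5
eef_pos: [0.5987, -0.1502, 0.1059]
tcp_rot: [1.0, 0.001, -0.002, -0.001]
contact_force: [-0.8, 0.3, -0.3]
opening: 0.996
[ 0.5987 -0.1502  0.1059] [ 1.0e+00  8.0e-04 -2.3e-03 -1.0e-03]
f 286.38514717463204 [[0.002, 0.9473, 0.3204, 0.6809], [-1.0, 0.0024, -0.001, -0.1496], [-0.0017, -0.3204, 0.9473, 0.2301], [0.0, 0.0, 0.0, 1.0]]
```

View pics/w3.png

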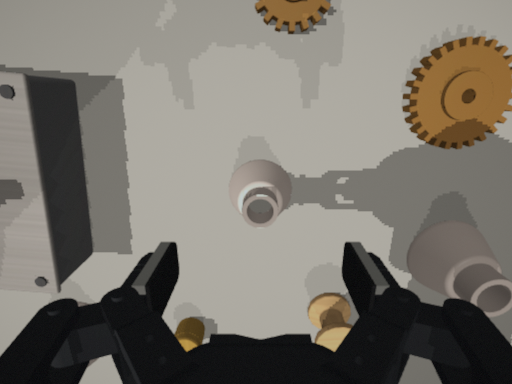

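The bell's ring is at (261,209), centred between the jaws (about column 260).

```bash
python3 - <<'E'
from h import *
s=get_state();r=read_camera("wrist")
print(onz(r,(261,209),.046)-s["eef_pos"],s["eef_pos"])
print("tcp px",proj(r,s["eef_pos"]))
E
```

```text
[ 2.98019431e-03 -7.42667470e-05 -6.20281725e-02] [ 0.59987108 -0.15082042  0.10802817]
tcp px [261.18849209 262.66065755]
```

```bash
python3 -m crank '[[-1,0.15,0,2.5,0,0,0],[-1,0,0,2.2,0,0,0],[-1,0,0,0.9,0,0,0],[-1,0,0,0,0,0,0]]'; python3 -m crank '[[0,0,0,0,0,0,0],[0.2,0,0,0,0,0,0],[1,0,0,0,0,0,0],[1,0,0,0,0,0,0],[1,0,0,0,0,0,0]]' 40;  python3 w.py w4.png
```

```text
time: 6.0
eef_pos: [0.6016, -0.1511, 0.0526]
tcp_rot: [1.0, 0.0, -0.0, -0.0]
contact_force: [-0.1, -0.7, 1.4]
opening: 1.0
time: 6.5
eef_pos: [0.6023, -0.1511, 0.0534]
tcp_rot: [1.0, 0.0, 0.001, 0.0]
contact_force: [-0.2, 0.9, 2.7]
opening: 0.282
[ 0.6023 -0.1511  0.0534] [1.e+00 2.e-04 7.e-04 4.e-04]
f 286.38514717463204 [[0.0008, 0.9492, 0.3146, 0.6837], [-1.0, 0.0004, 0.0012, -0.1503], [0.001, -0.3146, 0.9492, 0.178], [0.0, 0.0, 0.0, 1.0]]
```

View pics/w4.png

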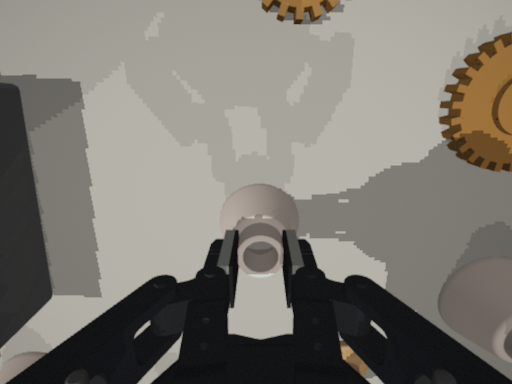

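The jaws hold the neck, with the ring at (261,253) between the pads. Lifting now.

```bash
python3 -m crank '[[1,0,0,0,0,0,0],[1,0,0,-1,0,0,0],[1,0,0,-2,0,0,0],[1,0,0,-4,0,0,0],[1,0,0,-4,0,0,0]]' 60;python3 -m crank '[[1,0,0,-4,0,0,0],[1,0,0,-2,0,0,0],[1,0,0,0,0,0,0]]';  python3 - <<'E'
from h import *
s=get_state();r=read_camera("wrist")
cv2.imwrite("pics/w5.png",r["color"][:,:,::-1]);print(s["eef_pos"],s["opening"])
c=r["color"][180:290,200:320];cv2.imwrite("pics/c5.png",cv2.resize(c[:,:,::-1],None,fx=5,fy=5,interpolation=cv2.INTER_CUBIC))
t=read_camera("scene");c=t["color"][150:290,150:320];cv2.imwrite("pics/c6.png",cv2.resize(c[:,:,::-1],None,fx=4,fy=4,interpolation=cv2.INTER_CUBIC))
E
```

```text
time: 7.05
eef_pos: [0.6003, -0.1504, 0.1618]
tcp_rot: [1.0, -0.0, -0.002, -0.001]
contact_force: [0.9, 0.1, -1.2]
opening: 0.268
time: 7.35
eef_pos: [0.6033, -0.1516, 0.2269]
tcp_rot: [1.0, 0.0, 0.004, 0.002]
contact_force: [0.4, -0.5, -1.0]
opening: 0.268
[ 0.60334757 -0.15155045  0.22685735] 0.2681545444854536
```

View pics/w5.png

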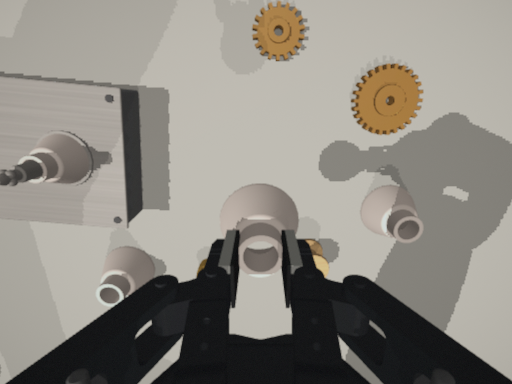

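View pics/c6.png

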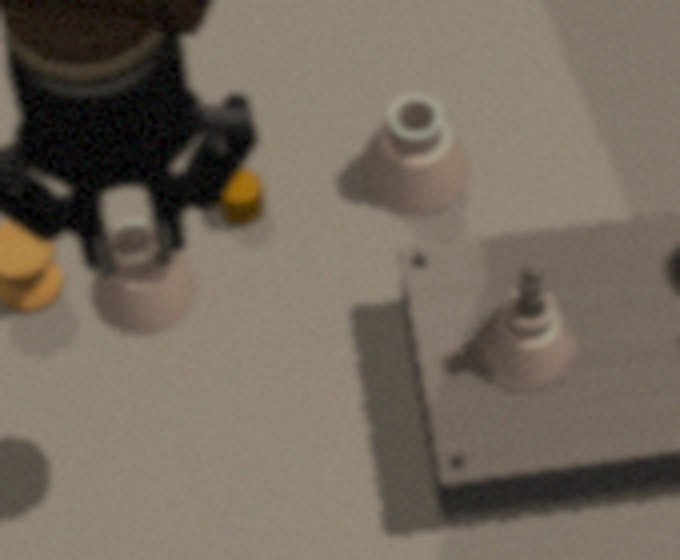

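View pics/c5.png

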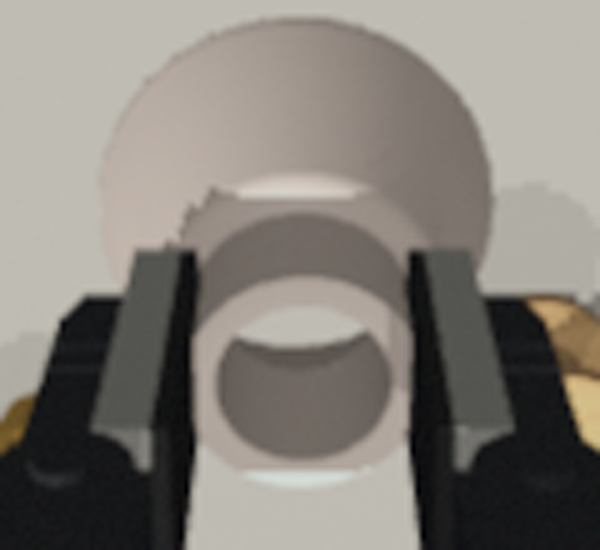

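The bell hangs upright in the grip, ring centre at (260.6,256). The stud tip is at the left edge near (5,180). I'll move beside the post to measure it.

```bash
python3 -m crank '[[1,0.5,-3.6,0,0,0,0],[1,0.4,-3.6,0,0,0,0],[1,0.4,-3.6,0,0,0,0],[1,0.2,-3.2,0,0,0,0],[1,0,0,0,0,0,0]]';  python3 - <<'E'
from h import *
s=get_state();r=read_camera("wrist")
cv2.imwrite("pics/w7.png",r["color"][:,:,::-1]);print(s["eef_pos"],s["tcp_rot"].round(4))
E
```

```text
time: 7.95
eef_pos: [0.6149, -0.007, 0.2185]
tcp_rot: [1.0, 0.002, -0.003, -0.001]
contact_force: [-0.7, -0.6, -1.5]
opening: 0.267
[ 0.61486527 -0.00696642  0.21851904] [ 1.      0.0022 -0.0032 -0.0013]
```

View pics/w7.png

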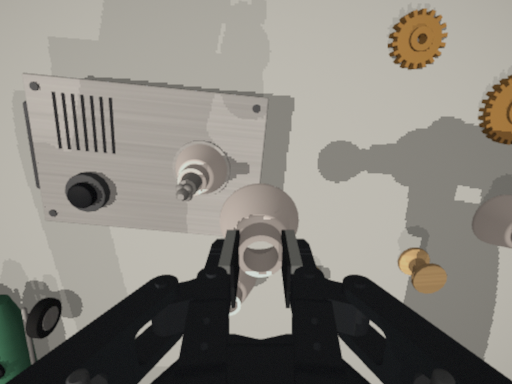

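```bash
python3 - <<'E'
from h import *
r=read_camera("wrist")
P=[]
for i in range(6):
    s=get_state();r=read_camera("wrist");M=np.array(r["cam_to_world"]);P.append(np.r_[s["eef_pos"],M[:3,3]])
print(np.round(P,4)); print(np.mean(P,0).round(4))
print(M.round(4))
c=r["color"][140:220,150:260];cv2.imwrite("pics/c7.png",cv2.resize(c[:,:,::-1],None,fx=7,fy=7,interpolation=cv2.INTER_CUBIC))
E
```

```text
[[ 0.6153 -0.0101  0.2193  0.6975 -0.0094  0.3434]
 [ 0.6156 -0.0109  0.2198  0.6977 -0.0103  0.344 ]
 [ 0.6158 -0.0115  0.2204  0.6978 -0.0109  0.3447]
 [ 0.6161 -0.0118  0.2209  0.698  -0.0113  0.3453]
 [ 0.6163 -0.012   0.2213  0.6981 -0.0114  0.3458]
 [ 0.6164 -0.012   0.2217  0.6981 -0.0114  0.3462]]
[ 0.6159 -0.0114  0.2206  0.6979 -0.0108  0.3449]
[[-1.000e-03  9.485e-01  3.169e-01  6.981e-01]
 [-1.000e+00 -1.000e-03 -1.000e-04 -1.140e-02]
 [ 3.000e-04 -3.169e-01  9.485e-01  3.462e-01]
 [ 0.000e+00  0.000e+00  0.000e+00  1.000e+00]]
```

View pics/c7.png

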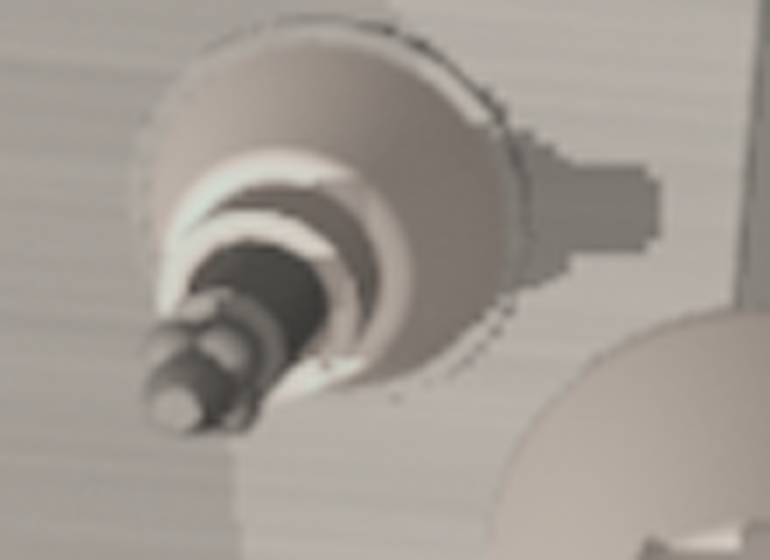

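```bash
python3 - <<'E'
from h import *
s=get_state();r=read_camera("wrist");M=np.array(r["cam_to_world"])
print(s["eef_pos"].round(4),M[:3,3].round(4))
for p,z in (((175.4,197.9),.138),((197.1,169.6),.055)): print(onz(r,p,z).round(4))
b=onz(r,(260.6,256),s["eef_pos"][2]-.0065); print("bell",b.round(4),(b-s["eef_pos"]).round(4))
E
```

```text
[ 0.6165 -0.0119  0.222 ] [ 0.6982 -0.0114  0.3465]
[0.6197 0.0544 0.138 ]
[0.6202 0.0548 0.055 ]
bell [ 0.6163 -0.0116  0.2155] [-0.0002  0.0003 -0.0065]
```

The tip at (175.4,197.9) and the fixed bell's rim at (197.1,169.6) agree: the post axis is at (0.620, 0.0546), and the bell is centred on the TCP. Moving over it.

```bash
python3 -m crank '[[1,0.2,-3.3,0,0,0,0],[1,0.15,-2.35,0,0,0,0],[1,0,-1,0,0,0,0],[1,0,0,0,0,0,0],[1,0,0,0,0,0,0]]';python3 -m crank '[[1,0,0,0,0,0,0],[1,0,0,0,0,0,0]]';  python3 - <<'E'
from h import *
s=get_state();r=read_camera("wrist");M=np.array(r["cam_to_world"])
print(s["eef_pos"].round(4),s["tcp_rot"].round(4),M[:3,3].round(4))
cv2.imwrite("pics/w8.png",r["color"][:,:,::-1])
t=read_camera("scene");c=t["color"][150:290,220:360];cv2.imwrite("pics/c8.png",cv2.resize(c[:,:,::-1],None,fx=4,fy=4,interpolation=cv2.INTER_CUBIC))
s=get_state();print(s["eef_pos"].round(4),s["contact_force"])
E
```

```text
time: 8.9
eef_pos: [0.6201, 0.0549, 0.2224]
tcp_rot: [1.0, 0.0, 0.0, 0.0]
contact_force: [-0.4, -1.0, -1.0]
opening: 0.269
time: 9.1
eef_pos: [0.6202, 0.0546, 0.2223]
tcp_rot: [1.0, -0.001, -0.0, 0.0]
contact_force: [-0.3, -0.1, -1.2]
opening: 0.269
[0.6202 0.0546 0.2223] [ 1.e+00 -5.e-04 -0.e+00  1.e-04] [0.7018 0.0552 0.3469]
[0.6202 0.0549 0.2223] [ 0.59764682  0.4962887  -1.27134467]
```

View pics/w8.png

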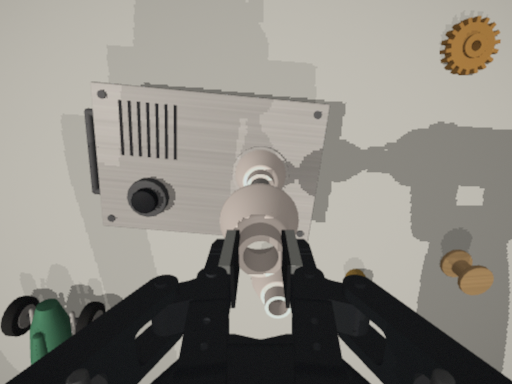

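View pics/c8.png

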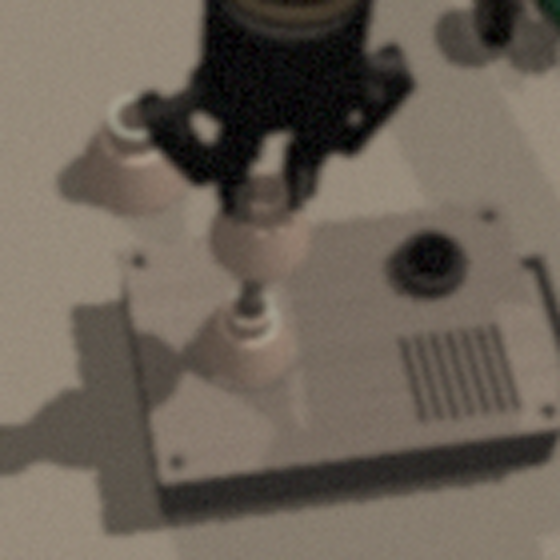

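```bash
python3 -m crank '[[1,0,0,1.5,0,0,0],[1,0,0,1.8,0,0,0],[1,0,0,1.5,0,0,0],[1,0,0,0,0,0,0],[1,0,0,0,0,0,0]]';  python3 - <<'E'
from h import *
s=get_state();r=read_camera("wrist")
print(s["eef_pos"].round(4))
c=r["color"][120:290,160:350];cv2.imwrite("pics/c9.png",cv2.resize(c[:,:,::-1],None,fx=3.5,fy=3.5,interpolation=cv2.INTER_CUBIC))
E
```

```text
time: 9.7
eef_pos: [0.6198, 0.0556, 0.1735]
tcp_rot: [1.0, 0.0, -0.001, -0.0]
contact_force: [0.2, 0.3, -0.9]
opening: 0.272
[0.6198 0.0556 0.1735]
```

View pics/c9.png

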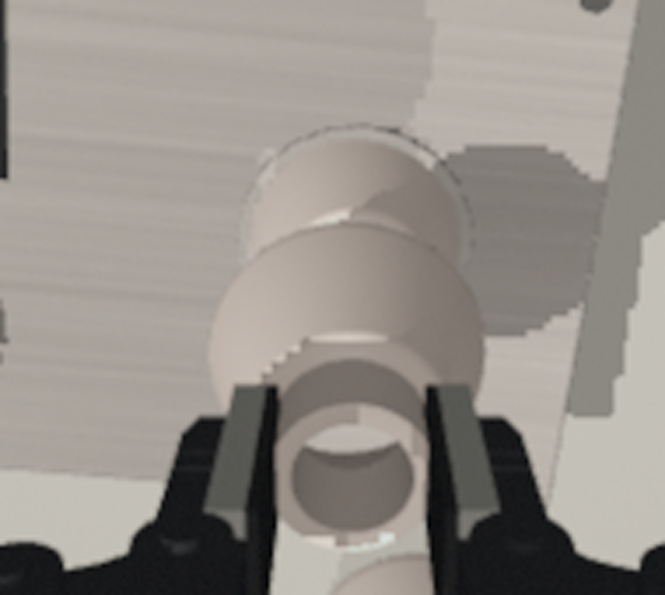

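```bash
python3 -m crank '[[1,0,0,0.6,0,0,0],[1,0,0,0.8,0,0,0],[1,0,0,0.8,0,0,0],[1,0,0,0,0,0,0]]'; python3 -m crank '[[1,0,0,0.5,0,0,0],[1,0,0,0.5,0,0,0],[1,0,0,0.5,0,0,0],[1,0,0,0,0,0,0]]';  python3 - <<'E'
from h import *
s=get_state();r=read_camera("wrist")
print(s["eef_pos"].round(4),s["contact_force"])
c=r["color"][120:290,160:350];cv2.imwrite("pics/c10.png",cv2.resize(c[:,:,::-1],None,fx=3.5,fy=3.5,interpolation=cv2.INTER_CUBIC))
E
```

```text
time: 10.15
eef_pos: [0.6194, 0.0555, 0.1505]
tcp_rot: [1.0, 0.0, -0.001, 0.0]
contact_force: [1.2, -0.5, -1.0]
opening: 0.268
time: 10.55
eef_pos: [0.6198, 0.0556, 0.1363]
tcp_rot: [1.0, 0.0, -0.0, 0.0]
contact_force: [0.5, -0.2, -1.6]
opening: 0.27
[0.6198 0.0556 0.1363] [ 0.53709162 -0.22437383 -1.55205473]
```

View pics/c10.png

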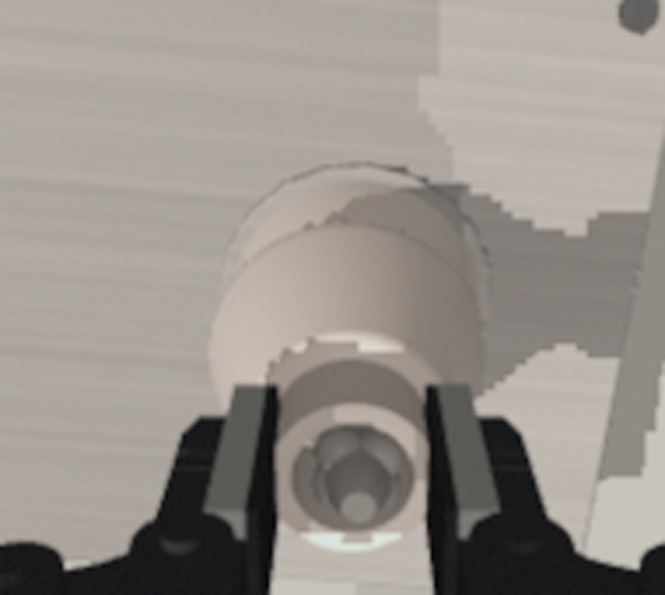

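The stud tip shows in the bore, about 1 mm to the −y side. I'll correct that and continue down.

```bash
python3 - <<'E'
from h import *
r=read_camera("wrist");s=get_state()
print(onz(r,(160+357/3.5,120+508/3.5),.138),onz(r,(160+352/3.5,120+477/3.5),s["eef_pos"][2]-.0065),s["eef_pos"])
E
python3 -m crank '[[1,0,0.1,0.2,0,0,0],[1,0,0,0.3,0,0,0],[1,0,0,0.2,0,0,0],[1,0,0,0,0,0,0]]'; python3 -m crank '[[1,0,0,0.2,0,0,0],[1,0,0,0.1,0,0,0],[1,0,0,0,0,0,0]]'
```

```text
[0.61926739 0.05519188 0.138     ] [0.61971105 0.05589055 0.13061538] [0.61998405 0.05562823 0.13711538]
time: 11.05
eef_pos: [0.62, 0.0546, 0.1299]
tcp_rot: [1.0, 0.0, -0.0, 0.0]
contact_force: [1.3, -0.2, -0.7]
opening: 0.273
time: 11.35
eef_pos: [0.6205, 0.0545, 0.1276]
tcp_rot: [1.0, 0.0, 0.001, 0.0]
contact_force: [0.3, -0.2, -0.4]
opening: 0.27
```

```bash
python3 -m crank '[[1,0,0,0.1,0,0,0],[1,0,0,0.05,0,0,0],[1,0,0,0,0,0,0]]'; python3 -m crank '[[1,0,0,0.1,0,0,0],[1,0,0,0,0,0,0],[1,0,0,0,0,0,0]]'
```

```text
time: 11.65
eef_pos: [0.6207, 0.0545, 0.1275]
tcp_rot: [1.0, 0.0, 0.001, 0.0]
contact_force: [-1.3, -0.7, 5.5]
opening: 0.267
time: 11.95
eef_pos: [0.6208, 0.0546, 0.1274]
tcp_rot: [1.0, 0.0, 0.001, 0.0]
contact_force: [-2.8, -0.6, 8.3]
opening: 0.267
```

Contact came at TCP z 0.1274, as predicted for nested. I'll ease off and open.

```bash
python3 -m crank '[[1,0,0,-0.15,0,0,0],[0.3,0,0,0,0,0,0],[0,0,0,0,0,0,0],[-0.5,0,0,0,0,0,0],[-1,0,0,0,0,0,0]]'; python3 -m crank '[[-1,0,0,0,0,0,0],[-1,0,0,0,0,0,0]]'; python3 - <<'E'
from h import *
s=get_state();r=read_camera("wrist")
print(s["eef_pos"].round(4),s["contact_force"])
cv2.imwrite("pics/w11.png",r["color"][:,:,::-1])
t=read_camera("scene");c=t["color"][150:290,220:360];cv2.imwrite("pics/c11.png",cv2.resize(c[:,:,::-1],None,fx=4,fy=4,interpolation=cv2.INTER_CUBIC))
E
```

```text
time: 12.45
eef_pos: [0.6198, 0.0548, 0.1258]
tcp_rot: [1.0, 0.0, -0.0, -0.0]
contact_force: [-0.9, 0.2, 0.5]
opening: 0.823
time: 12.65
eef_pos: [0.6201, 0.0547, 0.1262]
tcp_rot: [1.0, 0.0, -0.0, -0.0]
contact_force: [-0.6, -0.9, 0.1]
opening: 1.002
[0.6201 0.0547 0.1262] [-0.64227062 -0.90851673  0.07021566]
```

View pics/w11.png

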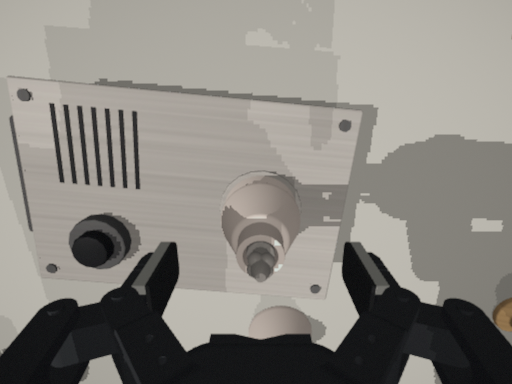

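View pics/c11.png

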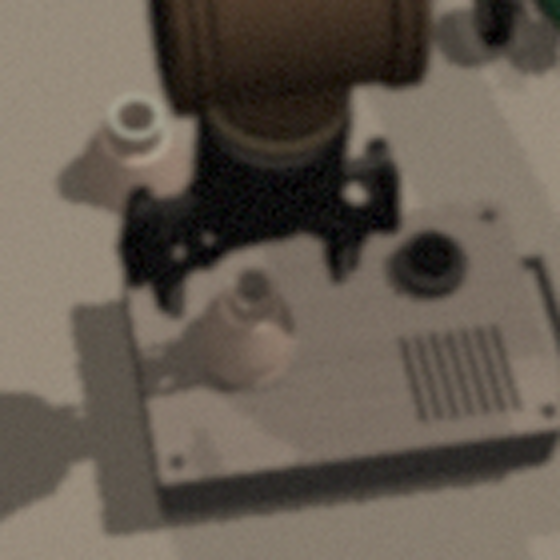

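The bell sits nested with the stud poking through at (261,265). Rising and going to the cap.

```bash
python3 -m crank '[[-1,0,0,-3,0,0,0],[-1,0,0,-4,0,0,0],[-1,0,0,-4,0,0,0],[-1,-1.5,1.2,-1,0,0,0],[-1,-3.4,2.7,0,0,0,0]]'; python3 -m crank '[[-1,-3.4,2.7,0,0,0,0],[-1,-3.4,2.7,0,0,0,0],[-1,-3.4,2.7,0,0,0,0],[-1,-2,1.5,2,0,0,0],[-1,0,0,3,0,0,0]]';python3 -m crank '[[-0.5,0,0,3,0,0,0],[-0.3,0,0,1.5,0,0,0],[-0.3,0,0,1.5,0,0,0],[-0.3,0,0,0,0,0,0],[-0.3,0,0,0,0,0,0]]'; python3 - <<'E'
from h import *
s=get_state();r=read_camera("wrist")
print(s["eef_pos"].round(4),s["contact_force"])
cv2.imwrite("pics/w12.png",r["color"][:,:,::-1])
t=read_camera("scene");c=t["color"][140:300,140:380];cv2.imwrite("pics/c12.png",cv2.resize(c[:,:,::-1],None,fx=3,fy=3,interpolation=cv2.INTER_CUBIC))
E
```

```text
time: 13.25
eef_pos: [0.5735, 0.0159, 0.2504]
tcp_rot: [1.0, 0.001, 0.004, 0.0]
contact_force: [0.0, -0.9, 0.2]
opening: 0.997
time: 13.75
eef_pos: [0.4487, -0.0824, 0.1981]
tcp_rot: [1.0, -0.001, 0.003, 0.001]
contact_force: [0.1, 0.3, 0.9]
opening: 0.996
time: 14.25
eef_pos: [0.4492, -0.0804, 0.1366]
tcp_rot: [1.0, 0.0, -0.0, -0.0]
contact_force: [-0.5, -0.6, 0.2]
opening: 0.651
[ 0.4492 -0.0804  0.1366] [-0.4720063  -0.62104304  0.24826151]
```

View pics/w12.png

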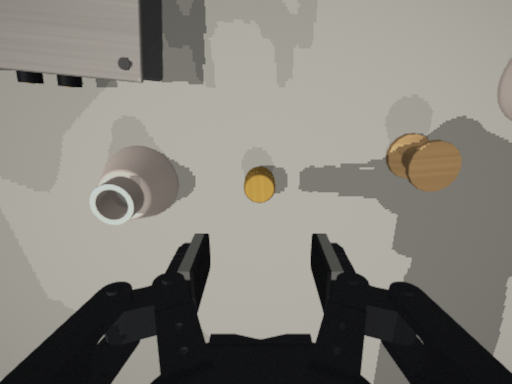

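View pics/c12.png

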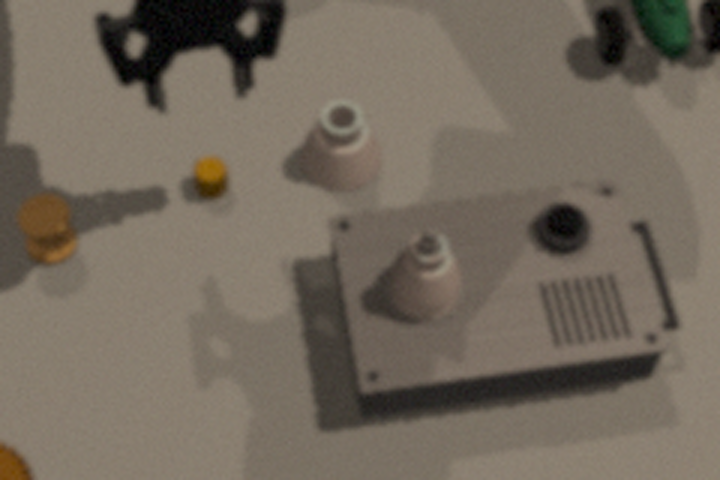

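The cap top is at (260,186), with the jaws centred about column 260. The nested bell looks seated and upright on the post.

```bash
python3 - <<'E'
from h import *
r=read_camera("wrist");s=get_state()
c=r["color"][150:220,215:305];cv2.imwrite("pics/c13.png",cv2.resize(c[:,:,::-1],None,fx=7,fy=7,interpolation=cv2.INTER_CUBIC))
for p in ((260,187),(245,187),(275,187)): print(onz(r,p,.026)-s["eef_pos"])
E
```

```text
[ 0.00308689  0.00047616 -0.11159155]
[ 0.00308294  0.01350905 -0.11159155]
[ 0.00309084 -0.01255835 -0.11159155]
```

View pics/c13.png

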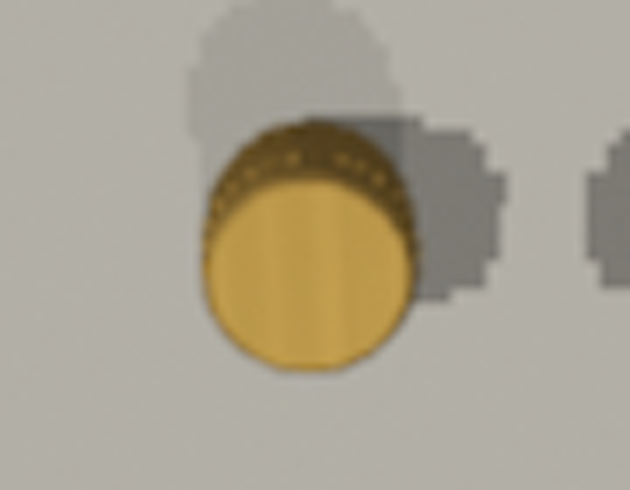

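```bash
python3 -m crank '[[-0.3,0.1,-0.1,3,0,0,0],[-0.3,0,0,4,0,0,0],[-0.3,0,0,2.8,0,0,0],[-0.3,0,0,1.2,0,0,0],[-0.3,0,0,0.4,0,0,0]]'; python3 -m crank '[[-0.3,0,0,0,0,0,0],[0.2,0,0,0,0,0,0],[1,0,0,0,0,0,0],[1,0,0,0,0,0,0],[1,0,0,0,0,0,0]]' 90; python3 -m crank '[[1,0,0,0,0,0,0]]'; python3 w.py w14.png
```

```text
time: 14.9
eef_pos: [0.4499, -0.0793, 0.0218]
tcp_rot: [1.0, 0.0, -0.001, -0.0]
contact_force: [0.3, 0.1, -0.3]
opening: 0.649
time: 15.4
eef_pos: [0.4515, -0.0799, 0.0242]
tcp_rot: [1.0, 0.0, 0.001, 0.001]
contact_force: [-1.3, 1.2, 6.4]
opening: 0.279
time: 15.5
eef_pos: [0.4515, -0.0799, 0.0242]
tcp_rot: [1.0, 0.0, 0.001, 0.001]
contact_force: [-1.3, 0.4, 6.8]
opening: 0.28
[ 0.4515 -0.0799  0.0242] [1.0e+00 1.0e-04 1.4e-03 5.0e-04]
f 286.38514717463204 [[0.0007, 0.9496, 0.3135, 0.5328], [-1.0, 0.0003, 0.0016, -0.0791], [0.0014, -0.3135, 0.9496, 0.149], [0.0, 0.0, 0.0, 1.0]]
```

View pics/w14.png

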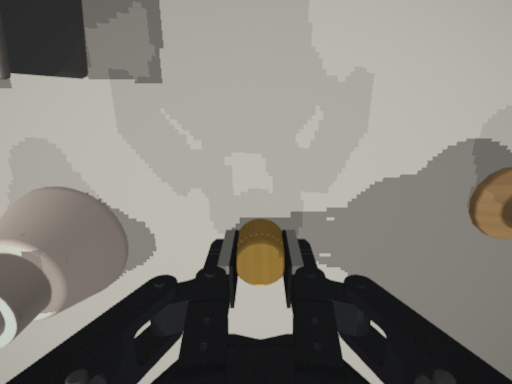

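The cap is gripped, but the 6.8 N upward says the fingertips touch the tray. I'll re-grip 5 mm higher so the tips stay clear of the bell later.

```bash
python3 -m crank '[[0.2,0,0,0,0,0,0],[0.1,0,0,0,0,0,0],[0.1,0,0,-0.7,0,0,0],[0.1,0,0,0,0,0,0],[0.1,0,0,0,0,0,0]]'; python3 -m crank '[[1,0,0,0,0,0,0],[1,0,0,0,0,0,0],[1,0,0,0,0,0,0],[1,0,0,0,0,0,0]]' 90
```

```text
time: 16.05
eef_pos: [0.4504, -0.0795, 0.0296]
tcp_rot: [1.0, 0.0, 0.0, 0.0]
contact_force: [0.2, 0.2, -0.3]
opening: 0.45
time: 16.45
eef_pos: [0.4503, -0.0795, 0.0298]
tcp_rot: [1.0, 0.0, -0.0, -0.0]
contact_force: [-1.8, 0.4, 5.4]
opening: 0.272
```

```bash
python3 -m crank '[[1,0,0,-2,0,0,0],[1,0,0,-4,0,0,0],[1,0,0,-4,0,0,0],[1,0,0,-4,0,0,0],[1,0,0,-3,0,0,0]]'; python3 -m crank '[[1,2,-1.5,-0.5,0,0,0],[1,3.4,-2.7,0,0,0,0],[1,3.4,-2.7,0,0,0,0],[1,3.4,-2.7,0,0,0,0],[1,1.6,-1.2,0,0,0,0]]';python3 -m crank '[[1,0,0,0,0,0,0],[1,0,0,0,0,0,0],[1,0,0,0,0,0,0]]'; python3 w.py w15.png
```

```text
time: 16.95
eef_pos: [0.4505, -0.0795, 0.2016]
tcp_rot: [1.0, 0.0, 0.001, 0.0]
contact_force: [0.5, 0.7, -0.8]
opening: 0.272
time: 17.45
eef_pos: [0.5898, 0.0308, 0.2035]
tcp_rot: [1.0, 0.001, 0.0, -0.0]
contact_force: [0.3, 0.1, -0.2]
opening: 0.272
time: 17.75
eef_pos: [0.5871, 0.028, 0.2036]
tcp_rot: [1.0, -0.0, -0.001, 0.0]
contact_force: [-0.3, 0.3, -0.8]
opening: 0.275
[0.5871 0.028  0.2036] [ 1.e+00 -2.e-04 -8.e-04  0.e+00]
f 286.38514717463204 [[-0.0001, 0.9483, 0.3174, 0.6689], [-1.0, -0.0002, 0.0003, 0.0287], [0.0004, -0.3174, 0.9483, 0.3281], [0.0, 0.0, 0.0, 1.0]]
```

View pics/w15.png

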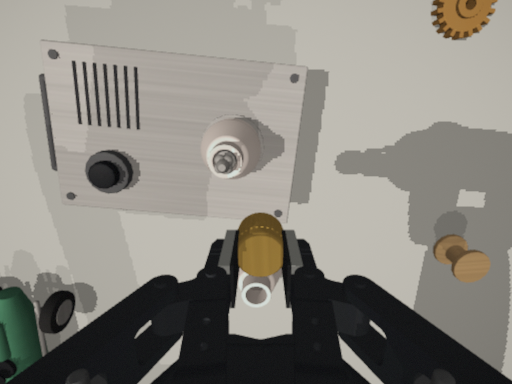

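```bash
python3 - <<'E'
from h import *
r=read_camera("wrist");s=get_state();print(s["eef_pos"])
c=r["color"][105:190,190:280];cv2.imwrite("pics/c16.png",cv2.resize(c[:,:,::-1],None,fx=7,fy=7,interpolation=cv2.INTER_CUBIC))
c=r["color"][200:285,215:305];cv2.imwrite("pics/c17.png",cv2.resize(c[:,:,::-1],None,fx=7,fy=7,interpolation=cv2.INTER_CUBIC))
E
```

```text
[0.58732349 0.02788612 0.2041736 ]
```

View pics/c16.png

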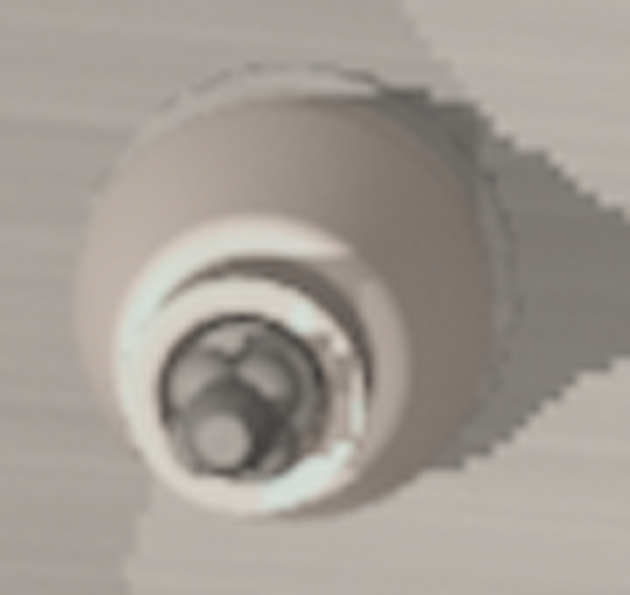

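View pics/c17.png

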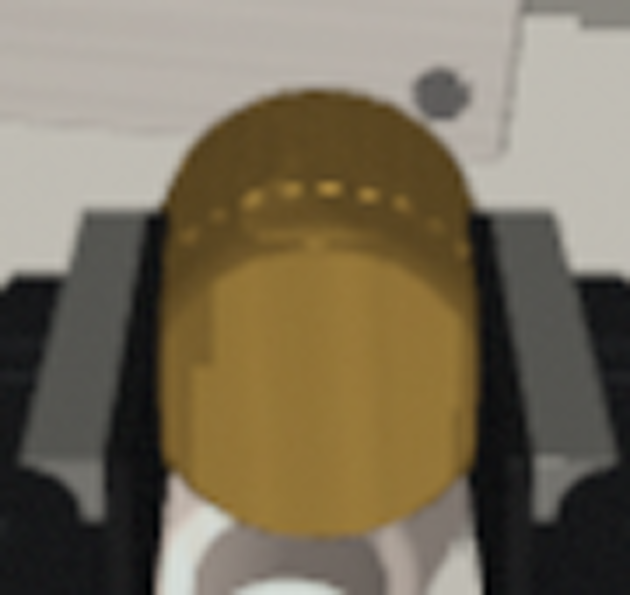

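```bash
python3 - <<'E'
from h import *
r=read_camera("wrist");s=get_state();e=s["eef_pos"];print(e)
t=onz(r,(221.7,167.4),.138);b=onz(r,(224.8,161.3),.120);c=onz(r,(260.7,255.9),e[2]-.0038)
print("tip",t,"bell",b,"cap",c,"move",(t-c)*100)
E
```

```text
[0.58746395 0.02790348 0.20436047]
tip [0.61951855 0.05471215 0.138     ] bell [0.61953686 0.05467861 0.12      ] cap [0.58895777 0.02810354 0.20056047] move [ 3.05607758  2.66086096 -6.25604733]
```

The tip at (221.7,167.4) and the nested bell's ring at (224.8,161.3) give the same axis within 0.1 mm, so the bell is nested and centred. Moving the cap over the stud.

```bash
python3 -m crank '[[1,1,-0.8,0,0,0,0],[1,1.5,-1.26,0,0,0,0],[1,0.65,-0.6,0,0,0,0],[1,0,0,0,0,0,0],[1,0,0,0,0,0,0]]'; python3 -m crank '[[1,0,0,0.5,0,0,0],[1,0,0,0.8,0,0,0],[1,0,0,0.5,0,0,0],[1,0,0,0,0,0,0],[1,0,0,0,0,0,0]]'; python3 - <<'E'
from h import *
s=get_state();r=read_camera("wrist")
print(s["eef_pos"].round(4))
c=r["color"][120:290,160:350];cv2.imwrite("pics/c18.png",cv2.resize(c[:,:,::-1],None,fx=3.5,fy=3.5,interpolation=cv2.INTER_CUBIC))
t=read_camera("scene");c=t["color"][150:290,220:360];cv2.imwrite("pics/c19.png",cv2.resize(c[:,:,::-1],None,fx=4,fy=4,interpolation=cv2.INTER_CUBIC))
E
```

```text
time: 18.4
eef_pos: [0.6195, 0.0553, 0.2041]
tcp_rot: [1.0, 0.0, -0.0, 0.0]
contact_force: [0.5, 0.2, -0.5]
opening: 0.273
time: 18.9
eef_pos: [0.6194, 0.0551, 0.1859]
tcp_rot: [1.0, -0.0, -0.0, -0.0]
contact_force: [-0.3, -0.2, -0.7]
opening: 0.271
[0.6194 0.0551 0.1859]
```

View pics/c18.png

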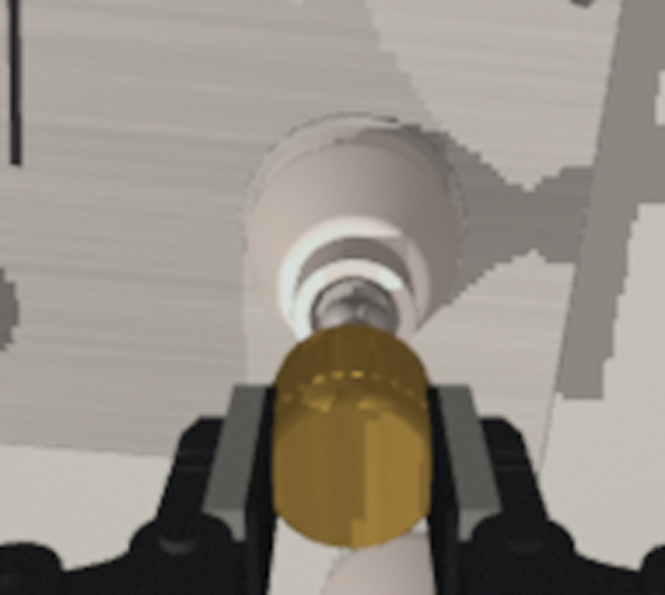

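View pics/c19.png

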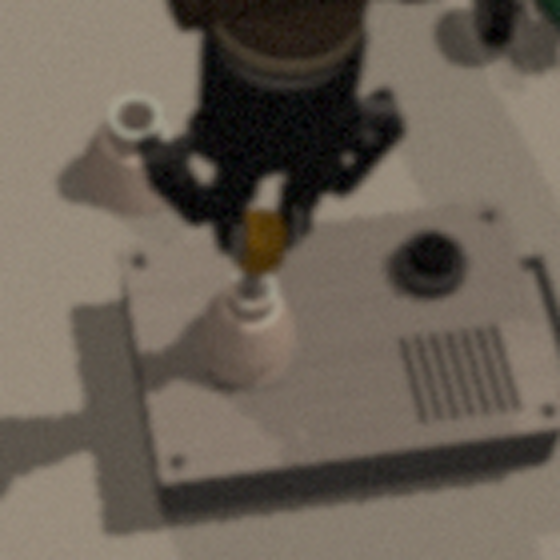

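```bash
python3 -m crank '[[1,0,0.05,0.6,0,0,0],[1,0,0,0.6,0,0,0],[1,0,0,0.5,0,0,0],[1,0,0,0.4,0,0,0],[1,0,0,0,0,0,0]]'; python3 -m crank '[[1,0,0,0,0,0,0],[1,0,0,0.2,0,0,0],[1,0,0,0,0,0,0]]'
```

```text
time: 19.5
eef_pos: [0.619, 0.0547, 0.1641]
tcp_rot: [1.0, 0.0, -0.001, -0.0]
contact_force: [0.4, -0.2, -0.9]
opening: 0.27
time: 19.8
eef_pos: [0.6196, 0.0547, 0.1633]
tcp_rot: [1.0, 0.0, 0.0, 0.0]
contact_force: [0.1, 0.2, -0.9]
opening: 0.274
```

Over the tip, no contact force. Pressing in small steps.

```bash
python3 -m crank '[[1,0,0,0.2,0,0,0],[1,0,0,0.2,0,0,0],[1,0,0,0,0,0,0]]'; python3 -m crank '[[1,0,0,0.1,0,0,0],[1,0,0,0.1,0,0,0],[1,0,0,0,0,0,0]]'; python3 -m crank '[[1,0,0,0.1,0,0,0],[1,0,0,0.1,0,0,0],[1,0,0,0,0,0,0]]'
```

```text
time: 20.1
eef_pos: [0.6193, 0.0547, 0.1594]
tcp_rot: [1.0, 0.0, -0.001, 0.0]
contact_force: [-1.7, 0.2, 1.0]
opening: 0.27
time: 20.4
eef_pos: [0.6196, 0.0547, 0.1589]
tcp_rot: [1.0, 0.0, -0.0, 0.0]
contact_force: [-4.0, 0.2, 7.1]
opening: 0.271
time: 20.7
eef_pos: [0.6198, 0.0546, 0.1581]
tcp_rot: [1.0, 0.0, -0.0, 0.0]
contact_force: [-5.5, -0.8, 10.4]
opening: 0.271
```

```bash
python3 -m crank '[[1,-0.1,0,0.1,0,0,0],[1,0,0,0.1,0,0,0],[1,0,0,0,0,0,0]]'; python3 -m crank '[[1,0,0,0.1,0,0,0],[1,0,0,0,0,0,0]]'; python3 -m crank '[[1,0,0,0.1,0,0,0],[1,0,0,0,0,0,0]]'
```

```text
time: 21.0
eef_pos: [0.6197, 0.0546, 0.1573]
tcp_rot: [1.0, 0.0, 0.001, 0.0]
contact_force: [-5.0, -1.3, 11.9]
opening: 0.273
time: 21.2
eef_pos: [0.619, 0.0547, 0.1547]
tcp_rot: [1.0, 0.0, 0.001, 0.0]
contact_force: [-2.2, 0.0, 2.3]
opening: 0.272
time: 21.4
eef_pos: [0.6183, 0.0548, 0.1503]
tcp_rot: [1.0, 0.0, -0.0, -0.0]
contact_force: [0.3, -0.3, -0.6]
opening: 0.268
```

It clicked: the force fell from 11.9 N to about zero. Continuing down to land and press.

```bash
python3 -m crank '[[1,0,0,0.1,0,0,0],[1,0,0,0.1,0,0,0],[1,0,0,0,0,0,0]]'; python3 -m crank '[[1,0,0,0.1,0,0,0],[1,0,0,0,0,0,0]]'
```

```text
time: 21.7
eef_pos: [0.6188, 0.0548, 0.1499]
tcp_rot: [1.0, 0.0, 0.0, -0.0]
contact_force: [-1.7, 0.9, 2.4]
opening: 0.272
time: 21.9
eef_pos: [0.619, 0.0548, 0.1498]
tcp_rot: [1.0, 0.0, 0.0, 0.0]
contact_force: [-3.6, -0.7, 6.7]
opening: 0.269
```

```bash
python3 -m crank '[[1,-0.05,0,0.1,0,0,0],[1,0,0,0.1,0,0,0],[1,0,0,0,0,0,0],[1,0,0,0,0,0,0]]' 110;python3 -m crank '[[1,0,0,0,0,0,0],[1,0,0,0,0,0,0],[1,0,0,0,0,0,0],[1,0,0,0,0,0,0]]'; python3 - <<'E'
from h import *
s=get_state();r=read_camera("wrist")
print(s["eef_pos"].round(4),s["tcp_rot"].round(4))
c=r["color"][120:290,160:350];cv2.imwrite("pics/c20.png",cv2.resize(c[:,:,::-1],None,fx=3.5,fy=3.5,interpolation=cv2.INTER_CUBIC))
t=read_camera("scene");c=t["color"][150:290,220:360];cv2.imwrite("pics/c21.png",cv2.resize(c[:,:,::-1],None,fx=4,fy=4,interpolation=cv2.INTER_CUBIC))
E
```

```text
time: 22.3
eef_pos: [0.6191, 0.0548, 0.1499]
tcp_rot: [1.0, 0.0, 0.001, 0.0]
contact_force: [-5.7, 0.8, 12.9]
opening: 0.265
time: 22.7
eef_pos: [0.6191, 0.0548, 0.1498]
tcp_rot: [1.0, 0.0, 0.001, 0.0]
contact_force: [-4.3, -0.3, 13.9]
opening: 0.268
[0.6191 0.0548 0.1498] [1.0e+00 2.0e-04 1.1e-03 1.0e-04]
```

View pics/c20.png

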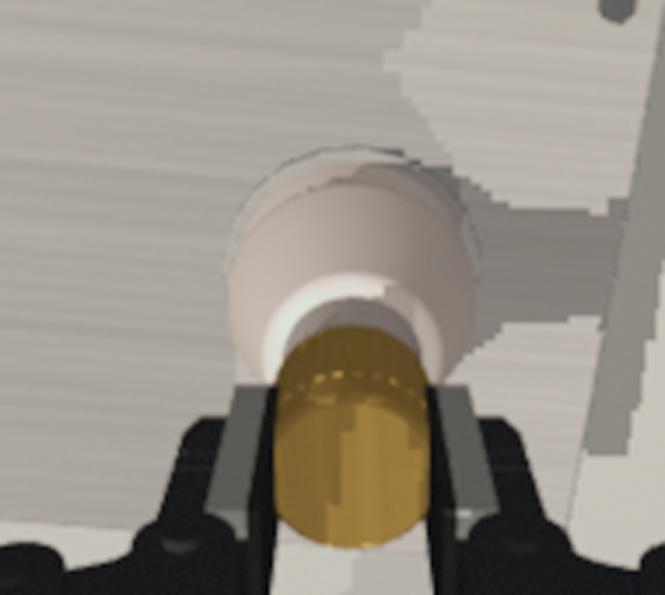

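View pics/c21.png

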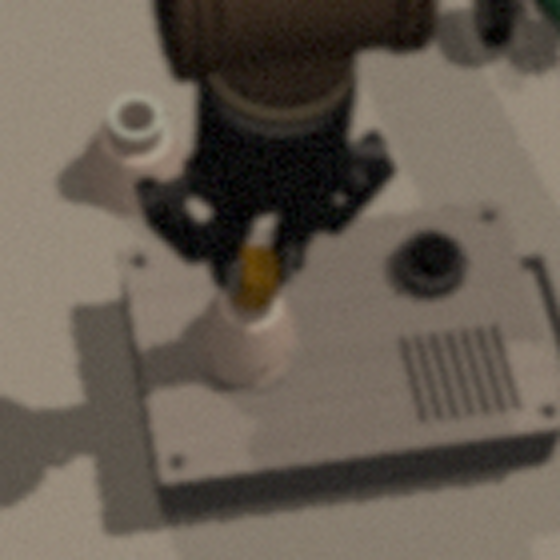

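The cap sits flush on the bell's neck (crop 352,340). TCP z is 0.1498, exactly the home height, and the press holds steady at about 13 to 14 N. Handing in.

```bash
python3 - <<'E'
from h import *
s=get_state();print(s["eef_pos"].round(4),s["contact_force"].round(1),s["opening"])
print(sign_off())
s=get_state();print(s["eef_pos"].round(4),s["contact_force"].round(1))
E
```

```text
[0.6191 0.0548 0.1499] [-5.3  0.  12.2] 0.26419274260825787
the job is handed in; nothing more can be done
None
the job is handed in; nothing more can be done
```

The terminal is rebuilt and the job is handed in at about 23 s of the 48 s allowed, with the gripper still on the cap and pressing. The sign-off reports no verdict.

- **Bell:** I nested the smallest loose bell over the fixed one and let go of it. Afterwards its ring measured within about 0.1 mm of the stud axis in the wrist picture. It landed at a gripper height of 0.1274 m, within about 1 mm of what I expected for fully home.
- **Cap:** My first grip had the fingertips apparently touching the tray, so I re-gripped 5 mm higher. An upward reading of about 5 N remained after that and was gone once the cap was lifted. On the stud, the force rose to 11.9 N at the balls and then dropped to about zero, which was the click.
- **Last check:** The gripper height was 0.1498 m, matching the expected home height. The downward push held at 12–14 N with a small sideways force of about 5 N. The cap looked upright and flush on the bell.
- **Not measured:** I did not measure the button, but nothing came near it. The car, gears and spool I judged only from the pictures; the arm never came near them either.

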